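Shut the tin bay's latching gate

ROBOT

A 7-joint arm with a two-finger parallel gripper is mounted at the origin on the work surface. World frame = base frame: x ahead of the robot, y to its left, z up, the work surface at z = 0. Lengths are in m, angles in rad, forces in N, time in s.
With the tool pointing down it reaches from about 0.425 to 0.95 m from the base axis. Payload 16.7 kg.
Tool frame: the origin (TCP) lies at the very end of the fingers, on their centre line; the grasp point (between the pads) lies 19 mm behind it; z points along the fingers, y is the line along which they close (so a half turn about z gives the same grasp; the last joint's range is limited). The gripper opens to 94 mm and grips with 3 to 60 N. Pads are 16 mm wide; open, the fingers measure 119 mm over their backs; the gripper's body (75 mm by 177 mm) begins 78 mm behind the grasp point.
Start: joints at [-1.387, 0.426, 0.074, 1.606, -0.034, 1.111, -0.067], TCP at [0.221, 0.638, 0.205] pointing down, gripper open.
Joint ranges: [-2.85, 2.85], [-0.5, 2.14], [-1.23, 1.37], [0.21, 2.46], [-1.02, 4.16], [0.16, 2.05], [-2.73, 2.73]. Speed limits (rad/s): [1.89, 1.89, 2.39, 2.39, 3.01, 3.01, 3.01].

INTERFACE

Orientations are given as a rotation vector (axis times angle).
In Python, from bench import sensors, capture, workorder, models gives the robot as it stands. The module is installed in compiled form; this text tells all that it offers.
- The arm moves only by the tool drive_tool, never from a script. Its argument "rows" is a list of rows, each a list of 7 numbers: the turn, a rotation vector about the tool's x, y, z in degrees, then the shift along the tool's x, y, z in mm, then the opening, from 0 (shut) to 1 (fully open). A call has 1 to 20 rows; each row is the pose to reach, as a shift and turn from the pose commanded when the call began, along the tool's axes at that moment; what a row does not reach only later rows make up. A row lasts 1/12 s, in which the tool goes at most 41.7 mm and 7.16 degrees, less where a joint would pass 70% of its speed; a pose out of reach is approached as far as the arm can. A call with a gripper value outside its range is refused whole. The fingers move at their own pace and stop on an object; "newtons" is the grip in N (left out, the last holds). Time passes only in rows, so rows that repeat a pose let the fingers close. It gives the time, the measured TCP pose, the force, the opening and the grip force at its end, in the units of the state.
- sensors.state(): the state, without advancing time (a new reading comes with each control period).
- capture(name): name is "scene" or "side" or "wrist"; returns a dict with "img" (480x640x3 uint8, red, green, blue), "depth" (480x640 float32, m along the optical axis (not along the pixel's ray), 0 where there is no reading), "fovy" (degrees; the focal length in pixels is half the picture's height over the tangent of half this angle, whatever the lens; pixels are square), "cx", "cy" (the principal point, pixels), "position" and "orientation" of the camera in the world; the wrist camera has in their place "T_tool_cam" (4x4, takes a point from camera to tool coordinates, whose origin is the TCP and whose axes are the flange's). Camera axes: x right, y up, looking along -z (the intrinsics and any distortion apply to the point x, -y, -z); pixel columns grow to the right and rows downward; lengths in m; the calibration is good to about 2 mm. A picture is of the moment at which its call begins: read the wrist's pose just before it.
- workorder.job_done(): hands the job in; it is judged then, once.
Trained networks look in the newest picture that a camera, given by its name, has taken for a name from the list of things; names that differ only in an ending like _2 or _b are one class to them, and where a whole thing is asked for, a point or a joint stands for the part that bears it (a point fixed in the world has none). Each returns a list of dicts, best first, with "confidence" (0 to 1); they miss things now and then, are a little off and sometimes report something else, mostly with a low value. They report only what shows in the picture. A call takes as long as a camera call. They do not tell look-alikes from the thing itself.
- models.boxes_of(name, camera): "point" ([column, row] in pixels, amid what is visible of it).
- models.landmark_of(name, camera): "point" ([column, row] in pixels: a listed point, or the origin of a listed thing).
The state is a dict: "t": time; "q": joint angles; "joint_velocities": joint speeds; "effort": joint torques, N m; "tool_pos": TCP position; "orientation": TCP orientation; "ft_force": force on the tool from outside, world axes, zero at the start; "wrist_torque": the same for the moment, N m; "opening": finger opening in m; "finger_force": force on a finger pad.
Only numpy, scipy, OpenCV 4.12 (cv2) and the standard library are available. Lean on these libraries where they do the work, as an engineer would, in place of code of your own. Each camera call takes 0.05 s, during which the arm holds its last target. There are 200 camera calls.

TASK

The long foil cake tin in the low steel bay has been left sticking out of the front. First, with the gate still standing open, push the tin back along its lane until all of it is well inside the gate line; then swing the gate shut and push until its sprung tongue snaps in behind the strike and the gate is latched. Leave the tin and the muffin in the other lane upright inside the bay, and do not disturb the other things on the bench.

Things in the scene. Friction and masses are not known exactly. Their poses are not given: they have to be found in the camera images.
- bay: fixed low open-topped steel bay. Origin on the bench under the middle of the gate line; +x runs into the bay, +y to the hinge side, z up. Floor plate 4 thick, x = -90 to 235, y = -140 to 135. Two lanes 88 wide, centred at y = +48 and -48, between three rails 40 high (x = 20 to 225); back stop at x = 223. Posts 122 tall at y = 125 (hinge) and y = -128 (strike)
- gate (a joint): hinge angle of the gate (rad): 0 = fully shut, grows as its free end swings out of the bay towards bay -x, 2.0 at most; stays where it is left. On the way shut the tongue meets the strike at about 0.10 rad; from there it takes some 5 to 9 N, pushed 130 from the hinge, to ride over, then it snaps in with about 0.015 rad of play
- tongue (a joint): how far the tongue is pressed back into its case (m): 0 = fully out, 0.015 at most; sprung outward with 2 to 4.5 N. The brass tongue, 20 tall, sticks 15 out of the free end of the latch case, flat behind, sloped on the side that leads as the gate shuts. Latched: gate shut and tongue out again
- strike_lip (a point): middle of the strike: a small rounded upright steel lip, 8 thick and 36 tall, standing out from the strike post towards the gate; the point is on its rounded nose, 101 above the bench (bay x = -14, y = -105)
- gate_hinge (a point): point on the gate's vertical hinge axis, 50 above the bench (bay x = 0, y = 115). It turns with the gate (same axes as the bay when shut): its -y axis points along the panel to the free end, its -x axis out of the outer face, the one to push on
- gate_face (a point): point on the gate's flat outer face, 150 from the hinge axis, 50 above the bench; axes as gate_hinge. The gate is a steel panel 12 thick centred on the hinge axis, 10 to 213 from it, 14 to 85 above the bench, with a latch case 20 thick on top of its free end (161 to 213 from the axis, up to 118 above the bench)
- tin_mid (a point): centre of the long foil loaf tin with a crumb-topped cake: rim 180 long (its x, along the lane) x 80 wide, 50 tall, narrower at the foot, 0.28 to 0.56 kg; the point is halfway up. It starts in either lane with its near end sticking 25 to 45 out past the gate line
- muffin_mid (a point): centre of a small round muffin in a foil cup, 56 dia x 41 tall, already inside the bay in the other lane, its near side 15 to 40 behind the gate line; the point is halfway up
- spice_jar: bystander: screw-top spice jar, 48 dia x 85 tall, standing beside the bay on the strike-post side; origin at the centre of its underside
- cup: bystander: small steel cup, 68 dia x 70 tall, standing beside the bay on the hinge side, behind the gate line; origin at the centre of its underside
- bowl: bystander: steel mixing bowl, 140 dia x 65 tall; origin at the centre of its underside
- brush: bystander: pastry brush lying flat; origin at its underside
- spare_tin_mid (a point): bystander: a shorter foil tin (140 x 80 x 50), out on the table away from the bay with a brown loaf in it; the point is its centre
- scraper: bystander: bench scraper lying flat, wooden handle 120 long and 18 thick, steel blade; origin at its underside
Mind the look-alikes: they are no part of the job. Of the things that look like the part that bears muffin_mid, the smaller one is meant.

How it is judged:
By the outcome, as a careful person would: the job done as asked, in the order asked, and still so for the second after the job is handed in, with the robot touching nothing.
It also fails if it takes over 67 s, if anything falls off the work surface, if the arm or the gripper's body presses on something with over 40 N, if the wrist force passes 120 N, or if a joint passes its speed limit or range.

## Working session

There is one attempt and no reset: what is moved stays moved. The work goes in short steps, Python scripts to look and compute and a tool call to move; the robot and the scene stay as the last step left them, time stands still between calls to the robot, and variables do not carry over. Pictures are saved under pics/ and viewed, at most 10 in all, crops included, and the job is handed in when it is done.

Besides the shell and the picture viewer there is one more tool, called by a JSON object that holds its "method" and its "body", one argument or row to a line. drive_tool: Moves the arm, as the interface text tells. Its arguments: {"type":"object","properties":{"rows":{"type":"array"},"newtons":{"type":"number"}},"required":["rows"]}

```bash
mkdir -p pics
cat > h.py <<'E'
import numpy as np, cv2
from scipy.spatial.transform import Rotation as R
from bench import sensors, capture, workorder, models
def campose(c,s=None):
    if 'T_tool_cam' in c:
        T=np.eye(4);T[:3,:3]=R.from_rotvec(s['orientation']).as_matrix();T[:3,3]=s['tool_pos']
        return T@np.array(c['T_tool_cam'])
    T=np.eye(4);o=np.array(c['orientation'])
    T[:3,:3]=o if o.shape==(3,3) else R.from_rotvec(o).as_matrix()
    T[:3,3]=c['position'];return T
def ray(c,T,p):
    f=240/np.tan(np.radians(c['fovy'])/2)
    d=np.array([(p[0]-c['cx'])/f,-(p[1]-c['cy'])/f,-1.])
    return T[:3,3],T[:3,:3]@d
def atz(c,T,p,z):
    o,d=ray(c,T,p);return o+d*(z-o[2])/d[2]
def atdepth(c,T,p):
    o,d=ray(c,T,p);u,v=int(round(p[0])),int(round(p[1]))
    w=c['depth'][max(v-2,0):v+3,max(u-2,0):u+3];w=w[w>0]
    return o+d*np.median(w) if len(w) else o*np.nan
E
python3 - <<'E'
from h import *
s=sensors.state();print({k:np.round(v,3) for k,v in s.items()})
Z=dict(strike_lip=.101,gate_hinge=.05,gate_face=.05,tin_mid=.025,muffin_mid=.0245,spice_jar=0,cup=0,bowl=0,brush=0,spare_tin_mid=.025,scraper=0,bay=0)
for n in ['scene','side']:
    c=capture(n);print(n,c['fovy'],c['cx'],c['cy'],[ (k) for k in c if k not in('img','depth')],np.round(c['position'],3),np.round(c['orientation'],3))
    T=campose(c);cv2.imwrite(f'pics/{n}0.png',c['img'][:,:,::-1])
    for k,z in Z.items():
        for r in models.landmark_of(k,n)[:3]:
            print(k,np.round(r['confidence'],2),np.round(r['point']),'z:',np.round(atz(c,T,r['point'],z),3),'d:',np.round(atdepth(c,T,r['point']),3))
E
```

```text
{'t': np.float64(0.0), 'q': array([-1.388,  0.427,  0.074,  1.607, -0.034,  1.111, -0.067]), 'joint_velocities': array([-0.004, -0.003, -0.001, -0.   ,  0.   , -0.001,  0.001]), 'effort': array([ 2.0000e-03, -9.3582e+01,  3.6680e+00, -4.5420e+01, -4.9000e-02,
        2.0000e-02,  0.0000e+00]), 'tool_pos': array([0.22 , 0.638, 0.205]), 'orientation': array([-5.200e-01, -3.098e+00,  2.000e-03]), 'ft_force': array([-0.336, -1.056, -0.166]), 'wrist_torque': array([ 0.017, -0.012,  0.003]), 'finger_force': np.float64(0.0), 'opening': np.float64(0.094)}
scene 49.84816053024333 317.6849955246495 250.6712628579961 ['fovy', 'cx', 'cy', 'position', 'orientation'] [1.391 0.397 1.353] [0.377 0.634 1.965]
strike_lip 0.46 [306. 253.] z: [ 0.623 -0.047  0.101] d: [ 0.619 -0.05   0.095]
strike_lip 0.42 [195. 214.] z: [ 0.648 -0.429  0.101] d: [ 0.62  -0.461  0.053]
gate_hinge 0.55 [361. 303.] z: [0.679 0.16  0.05 ] d: [0.655 0.152 0.006]
gate_face 0.8 [397. 272.] z: [0.531 0.214 0.05 ] d: [0.534 0.215 0.054]
tin_mid 0.72 [308. 289.] z: [ 0.691 -0.006  0.025] d: [0.709 0.005 0.059]
muffin_mid 0.82 [4
[... 1424 characters left out ...]
4.] z: [0.593 0.315 0.024] d: [0.586 0.304 0.036]
muffin_mid 0.49 [329. 217.] z: [0.707 0.085 0.024] d: [0.699 0.076 0.037]
spice_jar 0.71 [366. 276.] z: [ 0.654 -0.157  0.   ] d: [ 0.642 -0.168  0.019]
cup 0.6 [316. 196.] z: [0.754 0.215 0.   ] d: [0.743 0.201 0.016]
cup 0.45 [344. 237.] z: [0.704 0.007 0.   ] d: [ 0.627 -0.077  0.119]
bowl 0.9 [231. 175.] z: [0.586 0.482 0.   ] d: [0.563 0.439 0.04 ]
brush 0.9 [372. 390.] z: [ 0.41  -0.454  0.   ] d: [ 0.405 -0.458  0.011]
spare_tin_mid 0.67 [438. 360.] z: [ 0.595 -0.505  0.025] d: [ 0.578 -0.515  0.054]
scraper 0.57 [194. 204.] z: [0.408 0.431 0.   ] d: [0.405 0.422 0.008]
bay 0.94 [322. 237.] z: [0.65  0.047 0.   ] d: [0.615 0.006 0.056]
```

View pics/scene0.png

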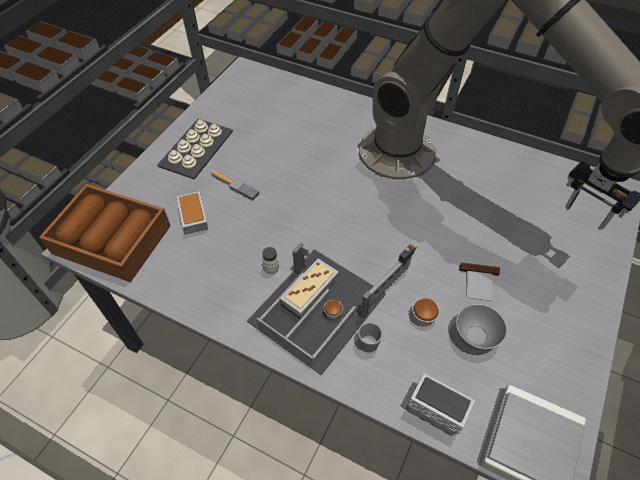

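View pics/side0.png

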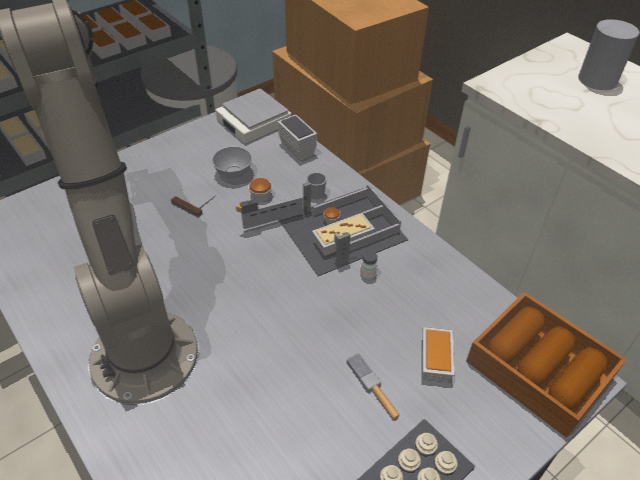

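The scene view shows the tin in the strike lane at (308,287) and the muffin in the hinge lane at (333,309). The gate stands open, running from (365,305) to (408,250). There are two muffins. The one at (334,307) is inside the bay and is smaller, so it is the one meant. The one at (425,311) is out on the bench, a look-alike. I only need to keep clear of both. I'll hover in front of the bay for a close view.

{"method": "drive_tool", "body": {
  "rows": [
    [0, 0, 86, -516, -454, -95, 0],
    [0, 0, 86, -516, -454, -95, 0],
    [0, 0, 86, -516, -454, -95, 0],
    [0, 0, 86, -516, -454, -95, 0],
    [0, 0, 86, -516, -454, -95, 0],
    [0, 0, 86, -516, -454, -95, 0],
    [0, 0, 86, -516, -454, -95, 0],
    [0, 0, 86, -516, -454, -95, 0],
    [0, 0, 86, -516, -454, -95, 0],
    [0, 0, 86, -516, -454, -95, 0],
    [0, 0, 86, -516, -454, -95, 0],
    [0, 0, 86, -516, -454, -95, 0],
    [0, 0, 86, -516, -454, -95, 0],
    [0, 0, 86, -516, -454, -95, 0],
    [0, 0, 86, -516, -454, -95, 0],
    [0, 0, 86, -516, -454, -95, 0],
    [0, 0, 86, -516, -454, -95, 0],
    [0, 0, 86, -516, -454, -95, 0],
    [0, 0, 86, -516, -454, -95, 0],
    [0, 0, 86, -516, -454, -95, 0]
  ]
}}

```text
t: 2.97
tool_pos: [0.5596, 0.0408, 0.3003]
orientation: [-2.493, -1.911, 0.001]
ft_force: [-0.6, 0.4, -0.2]
opening: 0.0006
finger_force: 0.0
```

Run:
```python
from h import *
s=sensors.state();print(s['t'],np.round(s['tool_pos'],4),np.round(s['q'],2),'\n',np.round(R.from_rotvec(s['orientation']).as_matrix(),3))
c=capture('wrist');T=campose(c,s);cv2.imwrite('pics/w1.png',c['img'][:,:,::-1]);print(np.round(T,3))
for k,z in dict(strike_lip=.101,gate_hinge=.05,gate_face=.05,tin_mid=.029,muffin_mid=.0245,spice_jar=0,cup=0,bay=0).items():
    for r in models.landmark_of(k,'wrist')[:2]:
        print(k,np.round(r['confidence'],2),np.round(r['point']),'z:',np.round(atz(c,T,r['point'],z),3),'d:',np.round(atdepth(c,T,r['point']),3))
```

```text
2.9667 [0.5596 0.0408 0.3003] [-0.77  0.19  0.68  1.78 -0.12  1.23 -0.32] 
 [[ 0.26   0.966 -0.001]
 [ 0.966 -0.26   0.   ]
 [-0.    -0.001 -1.   ]]
[[ 0.965  0.251  0.072  0.581]
 [-0.261  0.929  0.264  0.117]
 [-0.    -0.274  0.962  0.479]
 [ 0.     0.     0.     1.   ]]
strike_lip 0.53 [384.  68.] z: [0.66  0.16  0.101] d: [0.666 0.163 0.071]
strike_lip 0.52 [387. 271.] z: [ 0.619 -0.048  0.101] d: [ 0.618 -0.044  0.109]
gate_hinge 0.77 [384.  68.] z: [0.671 0.166 0.05 ] d: [0.666 0.163 0.071]
gate_face 0.97 [245.  58.] z: [0.526 0.216 0.05 ] d: [0.53  0.208 0.085]
tin_mid 0.83 [424. 205.] z: [ 0.691 -0.004  0.029] d: [0.684 0.004 0.059]
tin_mid 0.71 [384. 168.] z: [0.651 0.057 0.029] d: [0.655 0.053 0.004]
muffin_mid 0.58 [432. 126.] z: [0.72  0.09  0.025] d: [0.713 0.091 0.045]
spice_jar 0.73 [419. 304.] z: [ 0.664 -0.156  0.   ] d: [ 0.657 -0.132  0.042]
cup 0.73 [444.   5.] z: [0.764 0.22  0.   ] d: [0.762 0.218 0.006]
bay 0.72 [382. 169.] z: [0.652 0.051 0.   ] d: [0.652 0.052 0.004]
```

View pics/w1.png

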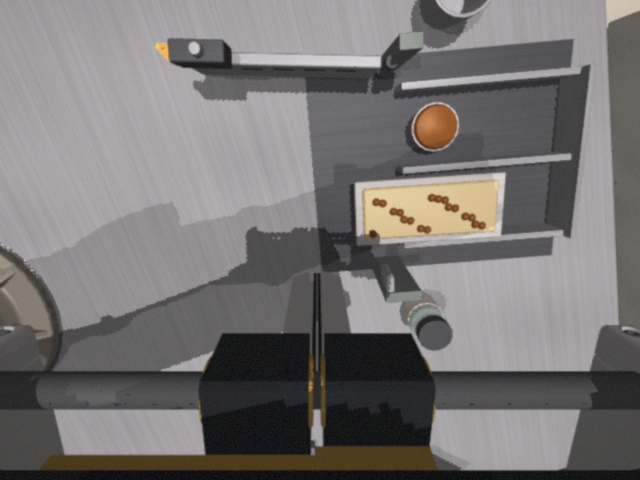

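The wrist view shows the tin's rim corners at (356,183), (359,245), (504,174) and (503,236), the middle rail from (400,170) to (570,156), and the muffin at (435,127). The gate runs from (384,68) to (165,50).

Run:
```python
from h import *
s=sensors.state();c=capture('wrist');T=campose(c,s)
def P(p,z): return np.round(atz(c,T,p,z),4)[:2]
print('d',[np.round(atdepth(c,T,p),3) for p in [(480,163),(500,78),(360,214),(300,62),(430,205)]])
for nm,a,b,z in [('midrail',(404,170),(569,156),.042),('hingerail',(404,86),(578,72),.042),('tin+',(358,184),(503,174),.054),('tin-',(361,244),(502,235),.054),('floor',(307,80),(322,270),.004),('gate top',(384,63),(232,56),.085),('tinnear',(356,184),(359,244),.054)]:
    A,B=P(a,z),P(b,z);print(nm,A,B,'ang',np.degrees(np.arctan2(*(B-A)[::-1])),np.linalg.norm(B-A))
```

```text
d [array([0.764, 0.033, 0.04 ]), array([0.799, 0.122, 0.04 ]), array([0.608, 0.013, 0.054]), array([0.583, 0.189, 0.085]), array([0.691, 0.003, 0.059])]
midrail [0.6725 0.0489] [0.8672 0.0136] ang -10.276357858599907 0.197874151924904
hingerail [0.691  0.1421] [0.8838 0.1053] ang -10.806145637528704 0.19628061544635536
tin+ [0.6137 0.0489] [0.7823 0.0156] ang -11.1726268633314 0.17185706270037315
tin- [ 0.6001 -0.0251] [ 0.7719 -0.0594] ang -11.290690636778834 0.17519055339829262
floor [0.5862 0.1822] [ 0.5398 -0.0652] ang -100.62245182923343 0.25171356737371153
gate top [0.6648 0.1661] [0.5183 0.2123] ang 162.496895419492 0.1536121414472176
tinnear [0.6114 0.0495] [ 0.5977 -0.0245] ang -100.48870441230896 0.07525749132146249
```

{"method": "drive_tool", "body": {
  "rows": [
    [0, 0, -4.5, -19, 6, 40, 0],
    [0, 0, -4.5, -19, 6, 80, 0],
    [0, 0, -4.5, -19, 6, 120, 0],
    [0, 0, -4.5, -19, 6, 160, 0],
    [0, 0, -4.5, -19, 6, 200, 0],
    [0, 0, -4.5, -19, 6, 240, 0],
    [0, 0, -4.5, -19, 6, 260, 0],
    [0, 0, -4.5, -19, 6, 270, 0],
    [0, 0, -4.5, -19, 6, 270, 0]
  ]
}}

```text
t: 4.22
tool_pos: [0.5597, 0.02, 0.0288]
orientation: [-2.416, -2.006, 0.005]
ft_force: [-1.1, -0.2, -0.2]
opening: 0.0004
finger_force: 0.0
```

{"method": "drive_tool", "body": {
  "rows": [
    [0, 0, 0, 0, 8, 0, 0],
    [0, 0, 0, 0, 14, 0, 0],
    [0, 0, 0, 0, 20, 0, 0],
    [0, 0, 0, 0, 26, 0, 0],
    [0, 0, 0, 0, 32, 0, 0],
    [0, 0, 0, 0, 38, 0, 0],
    [0, 0, 0, 0, 44, 0, 0],
    [0, 0, 0, 0, 50, 0, 0],
    [0, 0, 0, 0, 54, 0, 0]
  ]
}}

```text
t: 4.97
tool_pos: [0.6145, 0.0103, 0.0305]
orientation: [2.417, 2.007, -0.0]
ft_force: [-5.0, 1.3, 3.2]
opening: 0.0003
finger_force: 2.1
```

{"method": "drive_tool", "body": {
  "rows": [
    [0, 0, 0, 0, 4, 0, 0],
    [0, 0, 0, 0, 9, 0, 0],
    [0, 0, 0, 0, 14, 0, 0],
    [0, 0, 0, 0, 19, 0, 0],
    [0, 0, 0, 0, 24, 0, 0],
    [0, 0, 0, 0, 29, 0, 0],
    [0, 0, 0, 0, 34, 0, 0],
    [0, 0, 0, 0, 38, 0, 0],
    [0, 0, 0, 0, 41, 0, 0],
    [0, 0, 0, 0, 43, 0, 0],
    [0, 0, 0, 0, 43, 0, 0]
  ]
}}

```text
t: 5.88
tool_pos: [0.6566, 0.0024, 0.0305]
orientation: [2.416, 2.007, 0.0]
ft_force: [-0.1, -0.4, -0.6]
opening: 0.0004
finger_force: 0.0
```

Run:
```python
from h import *
s=sensors.state();print(s['tool_pos'])
c=capture('wrist');T=campose(c,s);cv2.imwrite('pics/w2.png',c['img'][:,:,::-1])
```

```text
[0.65655392 0.00238378 0.03049881]
```

View pics/w2.png

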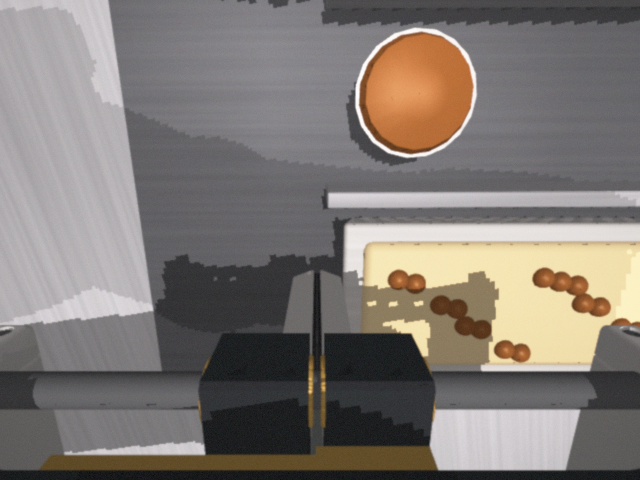

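The tin is straight in its lane. Its near rim is at column 345 and the rail ends at column 325 (bay x = 20). I'll compute the exact position, plus the gate push geometry.

Run:
```python
from h import *
s=sensors.state();c=capture('wrist');T=campose(c,s)
O=np.array([.653,.0525]);a=np.radians(-10.6);ux=np.array([np.cos(a),np.sin(a)]);uy=np.array([-ux[1],ux[0]])
L=lambda p:np.round([(p[:2]-O)@ux,(p[:2]-O)@uy],4)
print('near rim',L(atz(c,T,(345,240),.054)),'rail',L(atz(c,T,(327,200),.04)),'tcp',L(s['tool_pos']))
B=lambda x,y:O+x*ux+y*uy
H=B(0,.115)
g=np.array([-.1465,.0462]);g/=np.linalg.norm(g)
th0=np.arctan2(-g@ux,-g@uy);print('gate th0',th0,'hinge',H)
# push contact r from hinge, off = tool centre distance from gate mid-plane; tool y normal to the face
r,off=.140,.020
M=R.from_rotvec(s['orientation']).as_matrix()
for th in [th0,1.5,1.3,1.1,.9,.7,.5,.3,.2,.1,.05,0]:
    d=-np.cos(th)*uy-np.sin(th)*ux;n=-np.cos(th)*ux+np.sin(th)*uy
    p=H+r*d+off*n; print(round(th,2),np.round(p,3),'r',round(np.hypot(*p),3))
```

```text
near rim [ 0.0259 -0.0159] rail [0.018 0.   ] tcp [ 0.0126 -0.0486]
gate th0 1.691278230334263 hinge [0.67415441 0.16553757]
1.69 [0.547 0.227] r 0.592
1.5 [0.537 0.201] r 0.574
1.3 [0.533 0.173] r 0.56
1.1 [0.534 0.145] r 0.554
0.9 [0.541 0.118] r 0.554
0.7 [0.553 0.092] r 0.561
0.5 [0.57 0.07] r 0.574
0.3 [0.591 0.051] r 0.593
0.2 [0.603 0.043] r 0.605
0.1 [0.616 0.037] r 0.617
0.05 [0.622 0.034] r 0.623
0 [0.629 0.032] r 0.63
```

{"method": "drive_tool", "body": {
  "rows": [
    [0, 0, 0, 0, 3, 0, 0],
    [0, 0, 0, 0, 6, 0, 0],
    [0, 0, 0, 0, 6, 0, 0],
    [0, 0, 0, 0, -20, 0, 0],
    [0, 0, 0, 0, -60, 0, 0],
    [0, 0, 0, 0, -100, 0, 0],
    [0, 0, 0, 0, -110, -40, 0],
    [0, 0, 0, 0, -110, -80, 0],
    [0, 0, 0, 0, -110, -120, 0],
    [0, 0, 0, 0, -110, -150, 0],
    [0, 0, 0, 35, -120, -155, 0],
    [0, 0, 0, 75, -130, -155, 0],
    [0, 0, 0, 115, -137, -155, 0],
    [0, 0, 0, 155, -137, -155, 0],
    [0, 0, 0, 195, -137, -155, 0],
    [0, 0, 0, 224, -137, -155, 0],
    [0, 0, 0, 224, -137, -155, 0]
  ]
}}

```text
t: 7.4
tool_pos: [0.5624, 0.2552, 0.185]
orientation: [-2.409, -2.016, -0.002]
ft_force: [-1.1, 0.0, -0.9]
opening: 0.0004
finger_force: 0.0
```

Run:
```python
from h import *
s=sensors.state()
O=np.array([.653,.0525]);a=np.radians(-10.6);ux=np.array([np.cos(a),np.sin(a)]);uy=np.array([-ux[1],ux[0]])
L=lambda p:np.round([(p[:2]-O)@ux,(p[:2]-O)@uy,p[2]],4)
c=capture('wrist');T=campose(c,s);cv2.imwrite('pics/w3.png',c['img'][:,:,::-1]);print('tcp',L(s['tool_pos']))
for k in ['gate_face','muffin_mid']:
    for r in models.landmark_of(k,'wrist')[:2]: print(k,r['confidence'],np.round(r['point']),L(atdepth(c,T,r['point'])))
for p in [(250,420),(390,420),(250,345),(390,345),(317,290)]: 
    q=atdepth(c,T,p);print(p,np.round(R.from_rotvec(s['orientation']).as_matrix().T@(q-s['tool_pos']),3))
```

```text
tcp [-0.1263  0.1826  0.185 ]
gate_face 0.92 [291. 271.] [-0.1504  0.1354  0.0453]
muffin_mid 0.81 [350. 130.] [-0.099   0.2653  0.057 ]
muffin_mid 0.69 [484. 338.] [0.0471 0.0619 0.0416]
(250, 420) [ 0.025 -0.013 -0.121]
(390, 420) [ 0.025  0.015 -0.121]
(250, 345) [ 0.033 -0.015 -0.108]
(390, 345) [ 0.033  0.017 -0.108]
(317, 290) [ 0.007  0.001 -0.022]
```

View pics/w3.png

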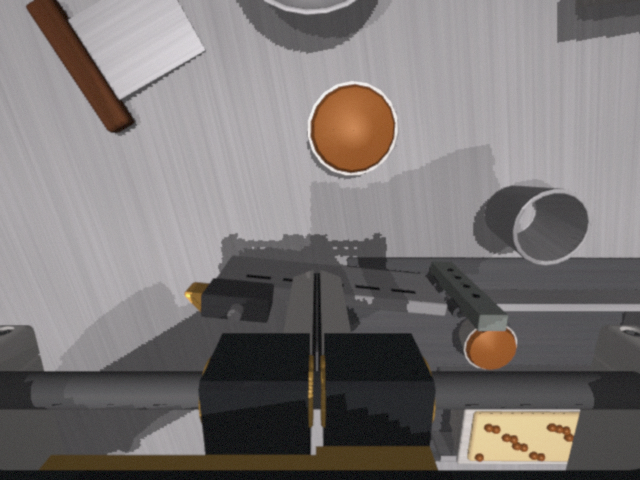

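The wrist view shows the gate with its case at (235,298) and hinge post at (460,290), the look-alike muffin clear at (352,128), and the cup clear at (550,225). The tool is on the outer-face side, so I'll descend and sweep the gate.

{"method": "drive_tool", "body": {
  "rows": [
    [0, 0, 0, 0, 0, 40, 0],
    [0, 0, 0, 0, 0, 80, 0],
    [0, 0, 0, 0, 0, 115, 0],
    [0, 0, 0, 0, 0, 135, 0],
    [0, 0, 0, 0, 0, 135, 0]
  ]
}}

```text
t: 7.97
tool_pos: [0.5604, 0.2452, 0.0468]
orientation: [-2.418, -2.005, 0.009]
ft_force: [-0.4, -0.3, 0.2]
opening: 0.0005
finger_force: 0.0
```

{"method": "drive_tool", "body": {
  "rows": [
    [0, 0, 0, -15, 0, 0, 0],
    [0, 0, 0, -27, -1, 0, 0],
    [0, 0, 0, -35, -1, 0, 0],
    [0, 0, 0, -47, -3, 0, 0],
    [0, 0, 0, -59, -5, 0, 0],
    [0, 0, 0, -72, -5, 0, 0],
    [0, 0, 0, -85, -4, 0, 0],
    [0, 0, 0, -98, -1, 0, 0],
    [0, 0, 0, -111, 2, 0, 0],
    [0, 0, 0, -123, 7, 0, 0],
    [0, 0, 0, -135, 13, 0, 0],
    [0, 0, 0, -146, 20, 0, 0],
    [0, 0, 0, -156, 28, 0, 0],
    [0, 0, 0, -165, 38, 0, 0],
    [0, 0, 0, -173, 48, 0, 0],
    [0, 0, 0, -180, 59, 0, 0],
    [0, 0, 0, -187, 70, 0, 0],
    [0, 0, 0, -190, 78, 0, 0],
    [0, 0, 0, -192, 83, 0, 0],
    [0, 0, 0, -192, 83, 0, 0]
  ]
}}

```text
t: 9.63
tool_pos: [0.6098, 0.0431, 0.0504]
orientation: [2.417, 2.006, -0.0]
ft_force: [-0.5, 0.4, -0.5]
opening: 0.0007
finger_force: 0.0
```

{"method": "drive_tool", "body": {
  "rows": [
    [0, 0, 0, 0, 4, 0, 0],
    [0, 0, 0, 0, 8, 0, 0],
    [0, 0, 0, 0, 11, 0, 0],
    [0, 0, 0, 0, 14, 0, 0],
    [0, 0, 0, 0, 17, 0, 0],
    [0, 0, 0, 0, 19, 0, 0]
  ]
}}

```text
t: 10.13
tool_pos: [0.6244, 0.0411, 0.0499]
orientation: [-2.412, -2.005, 0.007]
ft_force: [-4.9, -1.4, -1.2]
opening: -0.0
finger_force: 2.0
```

{"method": "drive_tool", "body": {
  "rows": [
    [0, 0, 0, 0, 2, 0, 0],
    [0, 0, 0, 0, 3, 0, 0],
    [0, 0, 0, 0, 4, 0, 0],
    [0, 0, 0, 0, 4, 0, 0]
  ]
}}

```text
t: 10.47
tool_pos: [0.6298, 0.0404, 0.0503]
orientation: [-2.414, -2.006, 0.004]
ft_force: [-13.7, 2.7, 10.5]
opening: 0.0003
finger_force: 6.8
```

{"method": "drive_tool", "body": {
  "rows": [
    [0, 0, 0, 0, 1, 0, 0],
    [0, 0, 0, 0, 2, 0, 0],
    [0, 0, 0, 0, 3, 0, 0],
    [0, 0, 0, 0, 3, 0, 0]
  ]
}}

```text
t: 10.8
tool_pos: [0.6298, 0.0405, 0.0502]
orientation: [-2.41, -2.004, 0.009]
ft_force: [-33.9, 5.2, 29.2]
opening: 0.0003
finger_force: 17.4
```

Run:
```python
from h import *
s=sensors.state();print(np.round(s['tool_pos'],4),np.round(s['ft_force'],1),np.round(s['wrist_torque'],2))
c=capture('wrist');w=c['img'][:,:,::-1]
c=capture('side');d=c['img'][170:290,260:400,::-1]
cv2.imwrite('pics/m4.png',np.hstack([cv2.resize(w,(400,300)),cv2.resize(d,(350,300),interpolation=cv2.INTER_CUBIC)]))
```

```text
[0.6298 0.0405 0.0502] [-33.9   5.2  29.2] [1.02 7.18 0.02]
```

View pics/m4.png

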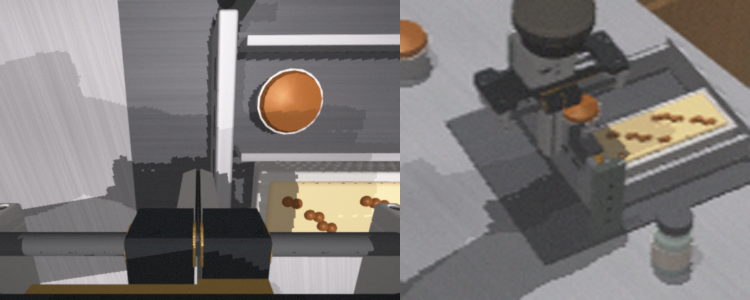

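The gate is against its stop, since force rises without motion. I'll back off, rise and check the latch from above.

{"method": "drive_tool", "body": {
  "rows": [
    [0, 0, 0, 0, -6, 0, 0],
    [0, 0, 0, 0, -20, 0, 0],
    [0, 0, 0, 0, -50, 0, 0],
    [0, 0, 0, 0, -70, -20, 0],
    [0, 0, 0, 0, -70, -60, 0],
    [0, 0, 0, 0, -70, -100, 0],
    [0, 0, 0, 0, -70, -140, 0],
    [0, 0, 0, 0, -70, -180, 0],
    [0, 0, 0, 0, -70, -200, 0],
    [0, 0, 0, 0, -70, -200, 0]
  ]
}}

```text
t: 11.73
tool_pos: [0.568, 0.0524, 0.2556]
orientation: [2.414, 2.006, 0.011]
ft_force: [0.0, 0.7, -0.7]
opening: 0.0005
finger_force: 0.0
```

Run:
```python
from h import *
s=sensors.state();print(np.round(s['tool_pos'],4),np.round(s['ft_force'],1))
O=np.array([.653,.0525]);a=np.radians(-10.6);ux=np.array([np.cos(a),np.sin(a)]);uy=np.array([-ux[1],ux[0]])
L=lambda p:np.round([(p[:2]-O)@ux,(p[:2]-O)@uy,p[2]],4)
c=capture('wrist');T=campose(c,s);cv2.imwrite('pics/w5.png',cv2.resize(c['img'][0:340,250:,::-1],None,fx=1.7,fy=1.7,interpolation=cv2.INTER_CUBIC))
for k,z in dict(gate_face=.05,gate_hinge=.05,tin_mid=.029,muffin_mid=.0245,strike_lip=.101).items():
    for r in models.landmark_of(k,'wrist')[:2]: print(k,round(r['confidence'],2),np.round(r['point']),L(atz(c,T,r['point'],z)))
```

```text
[0.568  0.0524 0.2556] [ 0.   0.7 -0.7]
gate_face 0.82 [380. 224.] [-0.0109 -0.0318  0.05  ]
gate_hinge 0.76 [393.  81.] [-0.0051  0.1157  0.05  ]
tin_mid 0.63 [487. 233.] [ 0.121  -0.0488  0.029 ]
tin_mid 0.24 [439. 152.] [0.0545 0.0451 0.029 ]
muffin_mid 0.98 [439. 149.] [0.0559 0.0487 0.0245]
strike_lip 0.53 [382. 307.] [-0.0149 -0.1077  0.101 ]
```

View pics/w5.png

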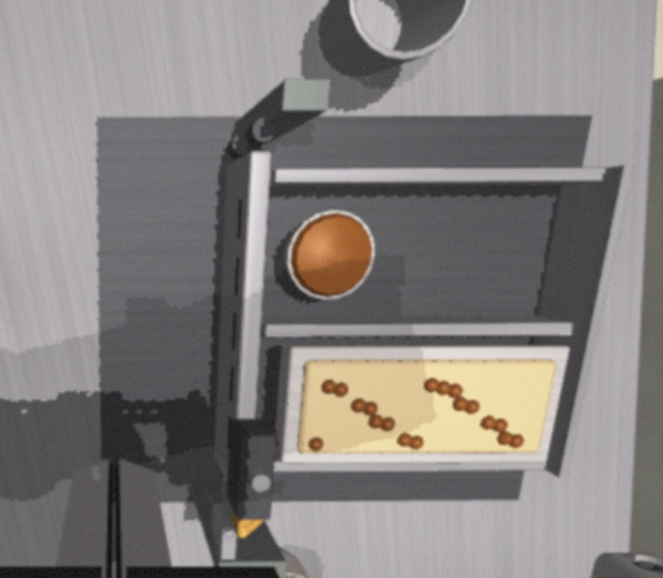

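The gate lies across both lanes, with the brass tongue at (247,525) beside the strike lip at (228,545). The tin and muffin are inside and upright. I'll check the angle numerically and enlarge the tongue.

{"method": "drive_tool", "body": {
  "rows": [
    [0, 0, 0, -40, -15, 0, 0],
    [0, 0, 0, -70, -30, 0, 0],
    [0, 0, 0, -110, -30, 0, 0],
    [0, 0, 0, -110, -30, 0, 0],
    [0, 0, 0, -110, -30, 0, 0]
  ]
}}

```text
t: 12.45
tool_pos: [0.5153, -0.0525, 0.2501]
orientation: [-2.42, -2.003, 0.001]
ft_force: [0.1, 1.5, -0.0]
opening: 0.0009
finger_force: 0.0
```

Run:
```python
from h import *
s=sensors.state()
O=np.array([.653,.0525]);a=np.radians(-10.6);ux=np.array([np.cos(a),np.sin(a)]);uy=np.array([-ux[1],ux[0]])
c=capture('wrist');T=campose(c,s)
f=240/np.tan(np.radians(c['fovy'])/2);v,u=np.mgrid[0:480,0:640];d=c['depth']
P=np.stack([(u-c['cx'])/f*d,-(v-c['cy'])/f*d,-d],-1)@T[:3,:3].T+T[:3,3]
x=(P[...,:2]-O)@ux;y=(P[...,:2]-O)@uy;z=P[...,2]
m=(d>0)&(abs(z-.085)<.003)&(abs(x)<.04)&(y>-.04)&(y<.1)&(v<330)
if m.sum()>20:
    k=np.polyfit(y[m],x[m],1);print('gate slope',k,m.sum())
    mr=(abs(z-.04)<.002)&(abs(y)<.012)&(x>.03)&(x<.2)&(v<330);print('rail slope',np.polyfit(x[mr],y[mr],1),mr.sum())
h=cv2.cvtColor(c['img'],cv2.COLOR_RGB2HSV);b=(h[...,0]>12)&(h[...,0]<28)&(h[...,1]>150)&(abs(x)<.03)&(y<-.09)&(y>-.14)&(v<330)
print('tongue px',b.sum(),np.median(u[b]) if b.any() else'',np.median(v[b]) if b.any() else '', 'x',np.round(np.percentile(x[b],[5,50,95]),4) if b.any() else '','y',np.round(np.percentile(y[b],[5,50,95]),4) if b.any() else '')
cv2.imwrite('pics/w6.png',cv2.resize(c['img'][130:300,300:500,::-1],None,fx=3.5,fy=3.5,interpolation=cv2.INTER_CUBIC))
```

```text
gate slope [-0.0047668  -0.00260191] 1710
rail slope [ 0.00466565 -0.00037555] 1445
tongue px 170 440.0 196.0 x [-0.0084 -0.0042  0.0034] y [-0.1103 -0.1033 -0.0998]
```

View pics/w6.png

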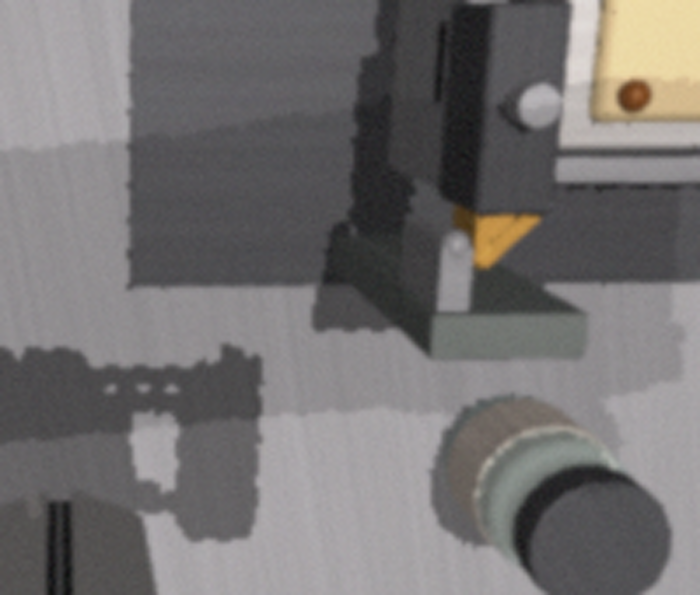

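The brass tongue at (485,240) is fully out, with its flat side behind the strike lip at (457,260). The measured gate angle is about 0, so it is latched. I'm handing the job in.

```bash
python3 -c "
from bench import workorder; print(workorder.job_done())"
```

```text
the job is handed in; nothing more can be done
None
```

The job is handed in: the tin is about 30 mm inside the gate line, the gate is shut with its tongue out behind the strike, the tin and muffin are upright in the bay, and the arm never went near the other things on the bench.

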